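# Part the nested bevel pinion and gear and sort them into their size rows

### The job

A small bevel pinion has slid shank-first into the bore of a big bevel gear at the foot of the chute. Lift the pinion out and stand it upright on its shank in the row tray that already holds a small pinion, then lay the big gear flat, teeth and boss up, in the row tray that already holds a big gear. Set both down rather than dropping them, and do not tip either over.

Things in the scene. Friction and masses are not known exactly. Their poses are not given: they have to be found in the camera images.
- pinion: Small steel bevel pinion, 0.33 kg. Origin: foot of its shank; z up its axis. Shank 26 mm dia, 0-30 mm up; toothed head 42 mm dia at 30-36 mm, tapering to 26 at 46; round spigot 22 mm dia, 46-70 mm (top): grip here. Starts loose (3 mm play) in the gear's bore, head resting on the boss, origin 12 mm above the counter; lift 30 mm straight up to clear. Stands alone on its shank.
- gear: Big steel bevel gear, 0.46 kg, flat on the counter before the chute's lip. Origin: centre of its underside; z up its axis. Toothed rim 68 mm dia, 0-10 mm high, tapering to 48 at 20 mm; above it a plain round boss 44 mm dia up to 42 mm (top): grip here once the pinion is out. Bore 32 mm dia, right through.
- row_small: Fixed blue tray 230 x 110 mm (x, y), walls 5 thick, 16 mm high; inner floor 5 mm above the counter. Origin: centre of its underside; x along the row, away from the robot; z up. A small pinion already stands in it about 60 mm along +x; the free space is centred 45 mm along -x. May be the left or right of two like trays; only the part in it tells which.
- row_large: The other tray, same shape, size and axes. A big gear already lies in it about 60 mm along +x from the origin; the free space is centred 45 mm along -x.
Things that resemble listed ones, but are neither listed nor needed, are in the scene too. Leave any blue look-alike of the gear alone. Leave any blue look-alike of the pinion alone.

How it is judged:
By the outcome, as a careful person would: the job done as asked, in the order asked, and still so for the second after the job is handed in, with the robot touching nothing.
It also fails if it takes over 72 s, if anything falls off the work surface, if the arm or the gripper's body presses on something with over 40 N, if the wrist force passes 120 N, or if a joint passes its speed limit or range.

### The arm

A 6-joint arm with a two-finger parallel gripper is mounted at the origin on the work surface. World frame = base frame: x ahead of the robot, y to its left, z up, the work surface at z = 0. Lengths are in m, angles in rad, forces in N, time in s.
With the tool pointing down it reaches from about 0.35 to 0.975 m from the base axis. Payload 4.9 kg.
Tool frame: the origin (TCP) lies at the very end of the fingers, on their centre line; the grasp point (between the pads) lies ctrl.grip_point_offset behind it (ctrl.grip_point_offset is the distance from the TCP to the grasp point, in m); z points along the fingers, y is the direction in which the jaws open and shut (so a half turn about z gives the same grasp; the last joint's range is limited). The gripper opens to 85 mm and grips with 20 to 120 N. Pads are 22 mm wide; open, the fingers measure 114 mm over their backs; the gripper's body (76 mm by 85 mm) begins 54 mm behind the grasp point. The pads swing forward as they close: fully open they stand 13 mm farther back than shut.
Start: joints at [-1.336, 0.053, 1.613, -0, 1.476, -0.119], TCP at [0.217, -0.586, 0.231] pointing down, gripper open.
Joint ranges: [-3.01, 3.01], [-1.01, 2.22], [0.06, 2.58], [-1.02, 4.17], [0.09, 2.62], [-3.14, 3.14]. Speed limits (rad/s): [2.57, 2.57, 3.14, 3.14, 3.14, 3.14].

### API

Orientations are given as a rotation vector (axis times angle).
In Python, from station import ctrl gives the robot as it stands. The module is installed in compiled form; this text tells all that it offers.
- The arm moves only by the shell command python3 -m creep 'ROWS' [FORCE]. ROWS is JSON, a list of rows, each a list of 5 numbers: the closure in counts, from 0 (fully open) to 255 (shut), then the shift along the tool's x, y, z in mm, then the turn about the tool's z in rad. A call has 1 to 12 rows; each row is the pose to reach, as a shift and turn from the pose commanded when the call began, along the tool's axes at that moment; what a row does not reach only later rows make up. A row lasts 1/12 s, in which the tool goes at most 41.7 mm and 7.16 degrees, less where a joint would pass 70% of its speed; a pose out of reach is approached as far as the arm can. A call with a gripper value outside its range is refused whole. The fingers move at their own pace and stop on an object; FORCE is the grip in N (left out, the last holds). Time passes only in rows, so rows that repeat a pose let the fingers close. It gives the time, the measured TCP pose, the force and the opening at its end, in the units of the state.
- ctrl.get_obs(): the state, without advancing time (a new reading comes with each control period).
- ctrl.get_image(name): name is "side" or "top"; returns the picture (480x640x3 uint8, red, green, blue); there is no depth.
- ctrl.calibration(name): a dict with "fx", "fy", "cx", "cy" (pixels), "R" (3x3) and "t" (3): a world point X has camera coordinates R X + t. Camera axes: x right, y down, z forward; pixel columns grow to the right and rows downward; lengths in m; the calibration is good to about 2 mm. A picture is of the moment at which its call begins. calibration takes no time and is no camera call.
- ctrl.finish_job(): hands the job in, once; it reports no verdict.
Trained networks look in the newest picture that a camera, given by its name, has taken for a name from the list of things; names that differ only in an ending like _2 or _b are one class to them, and where a whole thing is asked for, a point or a joint stands for the part that bears it (a point fixed in the world has none). Each returns a list of dicts, best first, with "conf" (0 to 1); they miss things now and then, are a little off and sometimes report something else, mostly with a low value. They report only what shows in the picture. A call takes as long as a camera call. They do not tell look-alikes from the thing itself.
- ctrl.boxes_of(camera, label): "rect" ([left, top, width, height] in pixels, round what is visible of it).
- ctrl.outline_of(camera, label): "mask" (480x640 bool, what is visible of it) and "rect" ([left, top, width, height] in pixels, round what is visible of it).
The state is a dict: "t": time; "q": joint angles; "dq": joint speeds; "effort": joint torques, N m; "tool_pos": TCP position; "tool_rot": TCP orientation; "contact_force": force on the tool from outside, world axes, zero at the start; "wrist_torque": the same for the moment, N m; "opening": finger opening in m.
Only numpy, scipy, OpenCV 4.12 (cv2) and the standard library are available. Lean on these libraries where they do the work, as an engineer would, in place of code of your own. Each camera call takes 0.05 s, during which the arm holds its last target. There are 200 camera calls.

## Working session

There is one attempt and no reset: what is moved stays moved. The work goes in short steps, Python scripts to look and compute and a shell command to move; the robot and the scene stay as the last step left them, time stands still between calls to the robot, and variables do not carry over. Pictures are saved under pics/ and viewed, about 8 in all and at most 12, crops included, and the job is handed in when it is done.

```bash
mkdir -p pics; cat > h.py <<'E'
import numpy as np, cv2
from station import ctrl
from scipy.spatial.transform import Rotation as Ro
def save(n,f): 
    im=ctrl.get_image(n); cv2.imwrite(f'pics/{f}.png',im[:,:,::-1]); return im
def ray(n,uv):
    c=ctrl.calibration(n);R=np.array(c['R']);t=np.array(c['t'])
    d=R.T@np.array([(uv[0]-c['cx'])/c['fx'],(uv[1]-c['cy'])/c['fy'],1]); return -R.T@t,d/np.linalg.norm(d)
def atz(n,uv,z):
    o,d=ray(n,uv); return o+d*(z-o[2])/d[2]
def proj(n,X):
    c=ctrl.calibration(n);p=np.array(c['R'])@np.array(X)+np.array(c['t']); return np.round([c['fx']*p[0]/p[2]+c['cx'],c['fy']*p[1]/p[2]+c['cy']],1)
def tri(a,ua,b,ub):
    o1,d1=ray(a,ua);o2,d2=ray(b,ub)
    s=np.linalg.lstsq(np.c_[d1,-d2],o2-o1,rcond=None)[0];p=o1+d1*s[0];q=o2+d2*s[1]
    return (p+q)/2,np.linalg.norm(p-q)
E
python3 - <<'E'
from h import *
np.set_printoptions(precision=3,suppress=True)
a=save('side','s0');b=save('top','t0')
cv2.imwrite('pics/s0t0.png',cv2.resize(np.vstack([a,b])[:,:,::-1],None,fx=.625,fy=.625))
for n in('side','top'):
    print(n,ray(n,(320,240)))
    for l in('pinion','gear','row_small','row_large'):
        for d in ctrl.boxes_of(n,l): print(n,l,np.round(d['rect'],1),round(d['conf'],2))
o=ctrl.get_obs();print(o['t'],o['tool_pos'],Ro.from_rotvec(o['tool_rot']).as_matrix(),o['opening'],ctrl.grip_point_offset)
E
```

```text
side (array([0.08 , 0.664, 0.615]), array([ 0.438, -0.697, -0.568]))
side pinion [334.1 141.8  20.1  33.4] 0.75
side pinion [367.6 163.5  21.2  21.8] 0.59
side gear [413.5 198.   38.5  32.9] 0.86
side gear [360.8 185.4  35.6  24.4] 0.56
side row_small [112.8 295.4 185.3 106.7] 0.7
side row_large [198.  224.1 149.3  76.6] 0.63
top (array([ 0.387, -0.029,  0.902]), array([ 0.176, -0.016, -0.984]))
top pinion [430.5 231.2  25.3  24.3] 0.92
top pinion [450.4 178.3  24.6  21.4] 0.82
top gear [417.  290.8  36.1  37.3] 0.96
top gear [420.  228.5  35.1  35. ] 0.61
top row_small [144.7 177.9  75.6 133.6] 0.93
top row_large [254.5 159.7  74.7 124.5] 0.71
0.5 [ 0.217 -0.586  0.231] [[ 0.938  0.346 -0.   ]
 [ 0.346 -0.938  0.   ]
 [ 0.    -0.    -1.   ]] 0.08542793905151039 0.0187
```

View pics/s0.png

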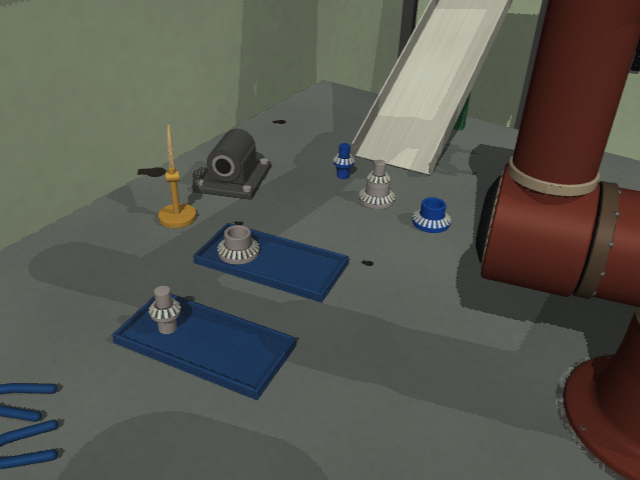

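View pics/t0.png

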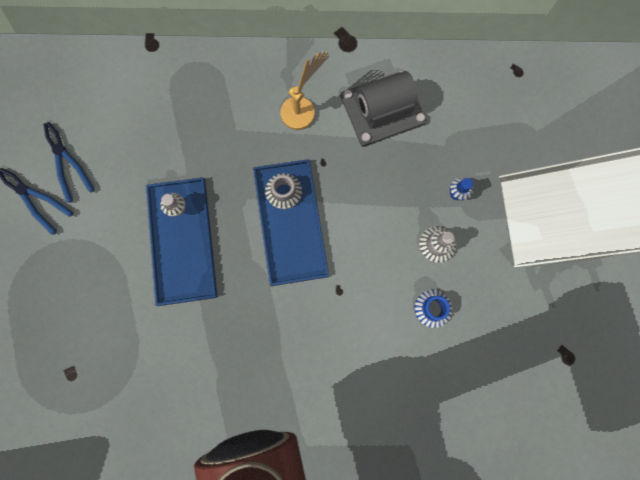

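```bash
python3 - <<'E'
from h import *
np.set_printoptions(precision=4,suppress=True)
a=cv2.imread('pics/s0.png');b=cv2.imread('pics/t0.png')
ca=cv2.resize(a[150:220,340:440],None,fx=6,fy=6,interpolation=2);cb=cv2.resize(b[210:280,400:500],None,fx=6,fy=6,interpolation=2)
cv2.imwrite('pics/crop.png',cv2.resize(np.hstack([ca,cb]),None,fx=.66,fy=.66))
print('spigot top',tri('side',(379,163.5),'top',(448,239)))
print('blue gear',atz('top',(433,308),.03),'blue pin',atz('top',(462,188),.04),'lip',atz('top',(501,178),.01),atz('top',(515,266),.01), tri('side',(357,155),'top',(502,179)),tri('side',(430,173),'top',(515,266)))
print('gear base',atz('top',(437,246),.01))
hsv=cv2.cvtColor(b,cv2.COLOR_BGR2HSV);m=cv2.inRange(hsv,(100,120,40),(125,255,255))
n,l,s,c=cv2.connectedComponentsWithStats(m)
for i in range(1,n):
    if s[i,4]>3000:
        r=cv2.minAreaRect(np.argwhere(l==i)[:,::-1].astype(np.float32)); P=cv2.boxPoints(r)
        W=np.array([atz('top',p,.014) for p in P]);print(s[i],P.round(1).tolist(),W[:,:2].tolist(),W.mean(0), [np.linalg.norm(W[k]-W[k-1]) for k in range(2)])
print('part pin top',tri('side',(163,291),'top',(168,199)),'gear',tri('side',(238,230),'top',(284,187)))
# tray rim corner heights
print('corner', tri('side',(348,258),'top',(328,276)),tri('side',(296,339),'top',(216,297)),tri('side',(322,298),'top',(271,285)),tri('side',(258,393),'top',(157,305)))
E
```

```text
spigot top (array([ 0.5389, -0.2659,  0.0777]), np.float64(0.0034055756928507985))
blue gear [ 0.4195 -0.2473  0.03  ] blue pin [ 0.6413 -0.3083  0.04  ] lip [ 0.671  -0.3954  0.01  ] [ 0.4989 -0.4105  0.01  ] (array([ 0.6676, -0.4023,  0.0018]), np.float64(0.008627340138998085)) (array([ 0.498 , -0.4127,  0.0063]), np.float64(0.003034909683151536))
gear base [ 0.5362 -0.2646  0.01  ]
[ 254  160   74  125 5677] [[252.3000030517578, 167.60000610351562], [309.8999938964844, 158.6999969482422], [327.8999938964844, 276.20001220703125], [270.3999938964844, 285.0]] [[0.6863736593432503, 0.08709345574556256], [0.705317536846924, -0.023437424549809037], [0.4777911018957214, -0.058411753383145526], [0.46101377696925566, 0.047475083174770755]] [0.5826 0.0132 0.014 ] [np.float64(0.22881584741616737), np.float64(0.11214252535833119)]
[ 147  178   69  127 6611] [[143.89999389648438, 183.5], [204.10000610351562, 177.5], [216.3000030517578, 298.79998779296875], [156.0, 304.79998779296875]] [[0.6527588740952437, 0.29183203200721025], [0.6657047062353504, 0.17831829095158858], [0.4355593270221598, 0.1454685952928679], [0.4243132843446654, 0.2540305822997232]] [0.5446 0.2174 0.014 ] [np.float64(0.2315520180790424), np.float64(0.11424956883175774)]
part pin top (array([0.6061, 0.2255, 0.0729]), np.float64(0.002255943428876375)) gear (array([0.6388, 0.024 , 0.0493]), np.float64(0.002291236378280002))
corner (array([ 0.4785, -0.0585,  0.0115]), np.float64(0.00040067028802903123)) (array([0.439 , 0.1465, 0.0125]), np.float64(0.00031515725511923964)) (array([0.4613, 0.0468, 0.0071]), np.float64(0.0006640229148075202)) (array([0.4236, 0.2527, 0.0117]), np.float64(0.000955212050716402))
```

View pics/crop.png

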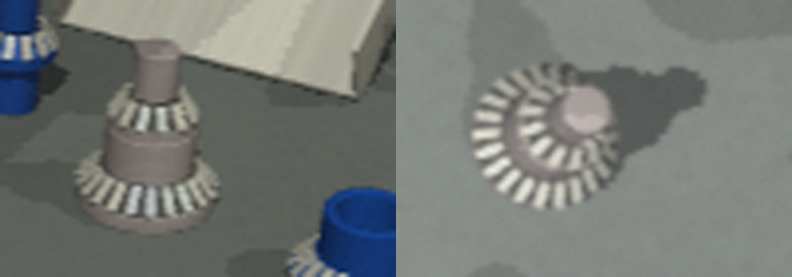

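The pinion's spigot top shows at about (379.9,161.9) in side and (448.2,237.3) in top. The gear rim is centred at about (437.6,244.4) in top. The left tray holds the small pinion, so it is row_small, and the right tray is row_large.

```bash
cat >> h.py <<'E'
def go(X):
    o=ctrl.get_obs();R=Ro.from_rotvec(o['tool_rot']).as_matrix()
    return np.round(1000*R.T@(np.array(X)-o['tool_pos']),1)
E
python3 - <<'E'
from h import *
np.set_printoptions(precision=4,suppress=True)
print(tri('side',(379.9,161.9),'top',(448.2,237.3)),atz('top',(448.2,237.3),.082),atz('side',(379.9,161.9),.082),atz('top',(437.6,244.4),.008))
for X in [(.36,-.33,.23),(.538,-.265,.16)]: print(go(X))
E
```

```text
(array([ 0.5396, -0.2662,  0.0809]), np.float64(0.00035085274583088985)) [ 0.5396 -0.2659  0.082 ] [ 0.5385 -0.2644  0.082 ] [ 0.5396 -0.2664  0.008 ]
[ 223.4 -190.7    1.3]
[ 412.9 -190.    71.3]
```

```bash
python3 -m creep '[[0,28,-24,0,0],[0,56,-48,0,0],[0,84,-72,0,0],[0,112,-96,0,0],[0,140,-120,0,0],[0,168,-144,0,0],[0,196,-168,0,0],[0,222,-186,0,0],[0,255,-190,5,0],[0,290,-190,15,0],[0,325,-190,25,0],[0,355,-190,40,0]]' 60 && python3 -c "
from h import *
print(go((.5393,-.2658,.06)))"
```

```text
t: 1.5
tool_pos: [0.4863, -0.2843, 0.1926]
tool_rot: [3.09, 0.554, 0.004]
contact_force: [0.3, -0.4, 0.9]
opening: 0.0854
[ 55.9   0.7 132.7]
```

```bash
python3 -m creep '[[0,20,0,20,0],[0,40,0,45,0],[0,55,0,70,0],[0,56,0.7,90,0],[0,56,0.7,110,0],[0,56,0.7,125,0],[0,56,0.7,131,0],[0,56,0.7,131,0],[0,56,0.7,131,0]]' && python3 - <<'E'
from h import *
print(go((.5393,-.2658,.06)),ctrl.get_obs()['contact_force'])
a=save('side','s1');b=save('top','t1')
cv2.imwrite('pics/c1.png',np.hstack([cv2.resize(a[110:220,330:430,::-1],(400,440),interpolation=2),cv2.resize(b[190:290,390:490,::-1],(400,440),interpolation=2)]))
E
```

```text
t: 2.25
tool_pos: [0.5367, -0.2665, 0.0608]
tool_rot: [3.092, 0.553, 0.001]
contact_force: [-0.2, -0.3, 0.0]
opening: 0.0855
[2.7 0.2 0.8] [-0.17910875 -0.30802648  0.03378879]
```

View pics/c1.png

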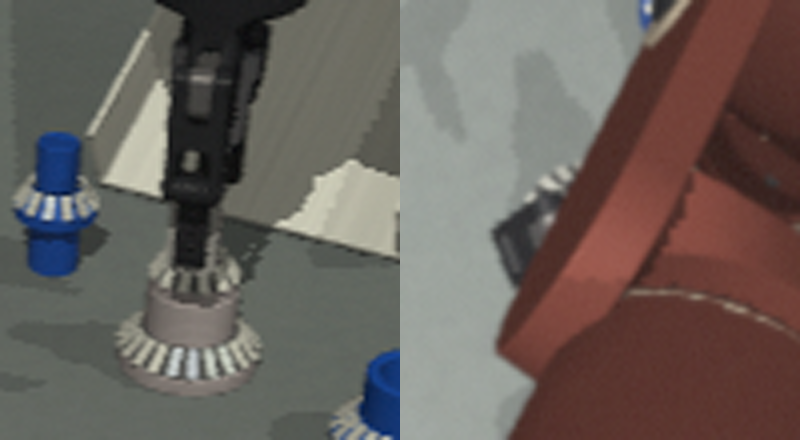

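The jaws straddle the spigot in the side view, with nothing touched. I'll nudge 2 mm in x and close.

```bash
python3 -m creep '[[60,2,0,0.5,0],[120,2,0,0.5,0],[255,2,0,0.5,0],[255,2,0,0.5,0],[255,2,0,0.5,0],[255,2,0,0.5,0],[255,2,0,0.5,0],[255,2,0,0.5,0],[255,2,0,0.5,0],[255,2,0,0.5,0]]' 60
```

```text
t: 3.18
tool_pos: [0.5385, -0.2656, 0.0602]
tool_rot: [-3.093, -0.553, -0.0]
contact_force: [-2.3, 1.4, 4.4]
opening: 0.0204
```

```bash
python3 -m creep '[[255,0,0,-4,0],[255,0,0,-12,0],[255,0,0,-22,0],[255,0,0,-34,0],[255,0,0,-50,0],[255,0,0,-70,0],[255,0,0,-90,0],[255,0,0,-100,0],[255,0,0,-100,0]]' 60; python3 - <<'E'
from h import *
a=save('side','s2');
cv2.imwrite('pics/c2.png',cv2.resize(a[60:220,310:450,::-1],(525,600),interpolation=2))
print(ctrl.get_obs()['contact_force'],go((.50,.2106,.15)))
E
```

```text
t: 3.93
tool_pos: [0.5403, -0.2669, 0.1643]
tool_rot: [3.087, 0.552, 0.008]
contact_force: [0.5, -0.2, -3.0]
opening: 0.02
[ 0.15751546  0.24702603 -4.40336809] [ 128.3 -461.    10.8]
```

View pics/c2.png

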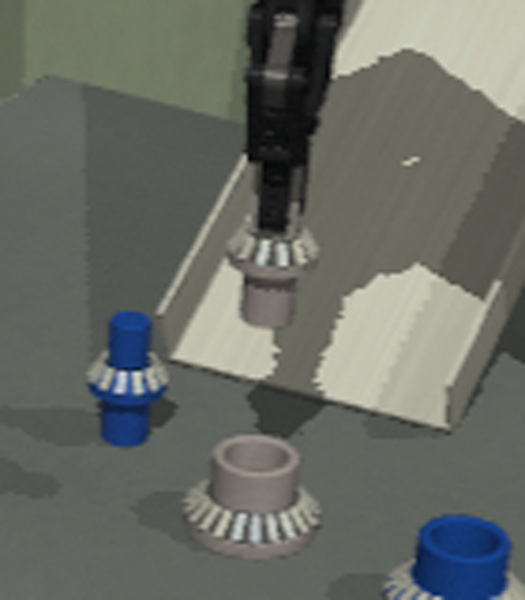

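The pinion hangs upright and clear, and the gear is left standing flat. Now I'll carry the pinion to row_small.

```bash
python3 -m creep '[[255,4,-15,0,0],[255,14,-50,0,0],[255,25,-90,0,0],[255,36,-130,0,0],[255,47,-170,0,0],[255,58,-210,0,0],[255,70,-250,0,0],[255,81,-290,0,0],[255,92,-330,0,0],[255,103,-370,0,0],[255,114,-410,0,0],[255,122,-440,0,0]]' 60;python3 -c "
from h import *
print(go((.50,.2106,.10)))"
```

```text
t: 4.98
tool_pos: [0.4979, 0.1925, 0.1578]
tool_rot: [-3.091, -0.556, 0.005]
contact_force: [0.9, -0.6, -4.3]
opening: 0.0198
[  8.4 -16.1  57.8]
```

```bash
python3 -m creep '[[255,3,-8,10,0],[255,6,-14,25,0],[255,6,-18,40,0],[255,6,-18,52,0],[255,6,-18,57,0],[255,6,-18,57,0],[255,6,-18,57,0]]' 60; python3 - <<'E'
from h import *
a=save('side','s3');b=save('top','t3')
cv2.imwrite('pics/c3.png',np.hstack([cv2.resize(a[240:400,100:300,::-1],(500,400),interpolation=2),cv2.resize(b[160:320,130:230,::-1],(250,400),interpolation=2)]))
print(ctrl.get_obs()['contact_force'],go((.50,.2106,.053)))
E
```

```text
t: 5.57
tool_pos: [0.4995, 0.2078, 0.1023]
tool_rot: [3.093, 0.552, -0.002]
contact_force: [-0.7, 0.8, -3.0]
opening: 0.0205
[ 0.28636444  0.32430359 -4.38741517] [ 0.2 -2.6 50.8]
```

View pics/c3.png

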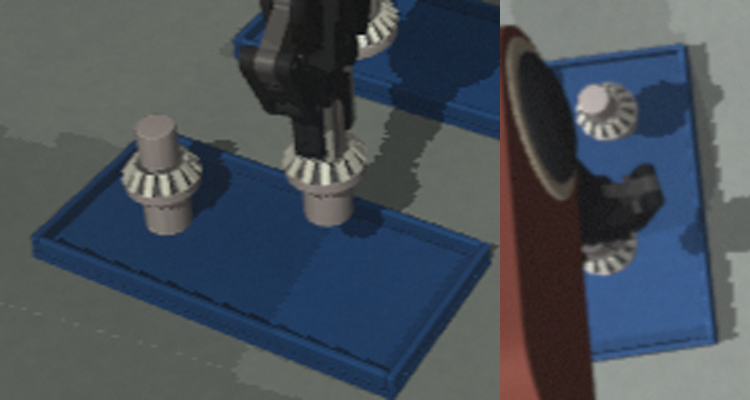

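The pinion hangs upright over the free half of the left tray, with its foot centre at about side pixel (231,326). Next I'll check its foot height.

```bash
python3 -c "
from h import *
for z in (.04,.045,.05,.055,.06): print(z,proj('side',(.4995,.2078,z)))"
python3 -m creep '[[255,0,-2,8,0],[255,0,-2.5,18,0],[255,0,-2.5,28,0],[255,0,-2.5,36,0],[255,0,-2.5,40,0],[255,0,-2.5,40,0]]' 60
```

```text
0.04 [232.6 332.2]
0.045 [232.4 329.4]
0.05 [232.2 326.6]
0.055 [232.  323.8]
0.06 [231.8 321. ]
t: 6.17
tool_pos: [0.4975, 0.2103, 0.0606]
tool_rot: [3.092, 0.553, -0.006]
contact_force: [-0.4, -0.3, -4.5]
opening: 0.0196
```

```bash
python3 -m creep '[[255,0,0,1,0],[255,0,0,2,0],[255,0,0,3,0],[255,0,0,4,0],[255,0,0,4,0]]' 60; python3 -m creep '[[255,0,0,1,0],[255,0,0,2,0],[255,0,0,2,0]]' 60;
```

```text
t: 6.58
tool_pos: [0.499, 0.2107, 0.0589]
tool_rot: [3.093, 0.553, 0.0]
contact_force: [-0.5, 0.5, -5.2]
opening: 0.02
t: 6.83
tool_pos: [0.4988, 0.2107, 0.0566]
tool_rot: [3.093, 0.553, -0.0]
contact_force: [0.7, -1.2, -4.3]
opening: 0.0201
```

```bash
python3 -m creep '[[255,0,0,0.7,0],[255,0,0,1.5,0],[255,0,0,1.5,0],[255,0,0,1.5,0]]' 60; python3 -m creep '[[255,0,0,0.7,0],[255,0,0,1.5,0],[255,0,0,1.5,0],[255,0,0,1.5,0]]' 60;
```

```text
t: 7.17
tool_pos: [0.4988, 0.2107, 0.0552]
tool_rot: [-3.093, -0.553, 0.0]
contact_force: [0.4, 0.6, -3.7]
opening: 0.0201
t: 7.5
tool_pos: [0.4988, 0.2107, 0.0537]
tool_rot: [3.093, 0.553, -0.0]
contact_force: [-1.2, 0.4, -2.9]
opening: 0.0201
```

```bash
python3 -m creep '[[255,0,0,0.5,0],[255,0,0,1,0],[255,0,0,1,0],[255,0,0,1,0]]' 60;python3 -m creep '[[255,0,0,0.5,0],[255,0,0,1,0],[255,0,0,1,0],[255,0,0,1,0]]' 60
```

```text
t: 7.83
tool_pos: [0.4991, 0.2108, 0.0532]
tool_rot: [-3.093, -0.553, -0.001]
contact_force: [-1.5, 0.2, -1.2]
opening: 0.0195
t: 8.17
tool_pos: [0.4995, 0.2109, 0.0532]
tool_rot: [-3.092, -0.553, -0.001]
contact_force: [-2.8, -1.1, 5.6]
opening: 0.0199
```

Contact at TCP 0.053, as expected. I'll release gently and rise.

```bash
python3 -m creep '[[185,0,0,-0.5,0],[175,0,0,-0.5,0],[165,0,0,-0.5,0],[150,0,0,-0.5,0],[130,0,0,-0.5,0],[110,0,0,-0.5,0],[110,0,0,-0.5,0],[110,0,0,-5,0],[110,0,0,-20,0],[110,0,0,-45,0],[110,0,0,-75,0],[110,0,0,-100,0]]' 60;python3 -c "
from h import *
print(go((.5394,-.2663,.15)))"
```

```text
t: 9.17
tool_pos: [0.499, 0.2107, 0.1536]
tool_rot: [-3.093, -0.553, -0.001]
contact_force: [0.3, 0.1, 0.8]
opening: 0.0485
[-127.3  461.5    3.6]
```

```bash
python3 -m creep '[[60,-4,15,-5,0],[0,-14,50,-5,0],[0,-25,90,-5,0],[0,-36,130,-5,0],[0,-47,170,-5,0],[0,-58,210,-5,0],[0,-68,245,-5,0],[0,-77,280,-5,0],[0,-84,305,-5,0],[0,-84,305,-5,0]]' 60; python3 - <<'E'
from h import *
a=save('side','s4');b=save('top','t4')
def r(x,y,w,h,im): return cv2.resize(im[y:y+h,x:x+w,::-1],None,fx=4,fy=4,interpolation=2)
A=r(340,150,100,70,a);B=r(400,210,100,70,b);C=r(100,270,100,70,a);C=r(120,270,200,130,a);D=r(130,170,100,130,b)
C=cv2.resize(C,(400,260));D=cv2.resize(D,(200,260));D=np.hstack([D,np.zeros((260,200,3),np.uint8)])
cv2.imwrite('pics/c4.png',np.vstack([np.hstack([A,B]),np.hstack([C,D])]))
print(go((.5394,-.2663,.15)),ctrl.get_obs()['tool_pos'])
E
```

```text
t: 10.0
tool_pos: [0.5261, -0.1088, 0.1575]
tool_rot: [3.092, 0.545, 0.001]
contact_force: [-0.0, 0.6, 0.0]
opening: 0.0856
[-42.7 155.9   6.9] [ 0.52573304 -0.10520383  0.15702106]
```

View pics/c4.png

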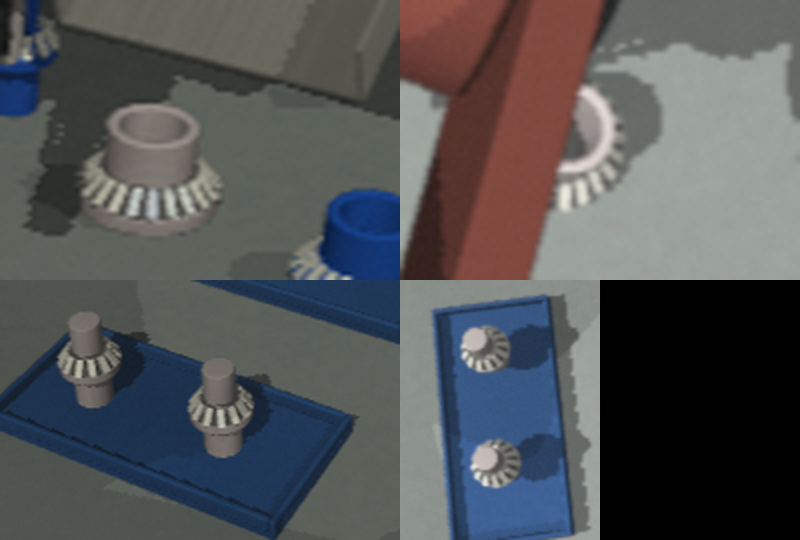

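The pinion stands upright in the left tray. The gear's boss top is centred at about side pixel (378.7,181.7), with its right edge in the top view at about (454,·) and its bottom edge at about (·,254).

```bash
python3 -c "
from h import *
X=atz('side',(378.7,181.7),.042);print(X,proj('top',X),proj('top',(.5394,-.2663-.022,.042)),proj('top',(.5394-.022,-.2663,.042)),atz('side',(378.2,204),.005))
print(go((.5394,-.2660,.10)))"
```

```text
[ 0.53631701 -0.26242369  0.042     ] [440.3 243. ] [454.3 241.5] [442.9 253.3] [ 0.52525122 -0.24644352  0.005     ]
[-42.6 155.7  56.9]
```

```bash
python3 -m creep '[[0,-8,30,3,0],[0,-19,70,10,0],[0,-30,110,22,0],[0,-38,140,35,0],[0,-43,155,52,0],[0,-43,155.5,75,0],[0,-43,155.5,95,0],[0,-43,155.5,95,0],[0,-43,155.5,95,0]]' 80;python3 -c "
from h import *
print(go((.5390,-.2657,.0187)))"
```

```text
t: 10.85
tool_pos: [0.5387, -0.2634, 0.0606]
tool_rot: [-3.09, -0.555, 0.004]
contact_force: [-0.3, 0.4, 0.4]
opening: 0.0852
[-0.4  2.4 41.9]
```

```bash
python3 -m creep '[[0,0,1,10,0],[0,0,1,22,0],[0,0,1,32,0],[0,0,1,39,0],[0,0,1,41.5,0],[0,0,1,41.5,0],[0,0,1,41.5,0],[60,0,1,41.5,0]]' 80;python3 -c "
from h import *
print(go((.5390,-.2657,.0187)))"
```

```text
t: 11.52
tool_pos: [0.5401, -0.2665, 0.0209]
tool_rot: [3.092, 0.553, 0.001]
contact_force: [-1.3, -0.5, 0.3]
opening: 0.0754
[-0.7 -1.1  2.2]
```

```bash
python3 -m creep '[[100,-0.7,-0.8,2,0],[120,-0.7,-0.8,2,0],[140,-0.7,-0.8,2,0],[255,-0.7,-0.8,2,0],[255,-0.7,-0.8,2,0],[255,-0.7,-0.8,2,0],[255,-0.7,-0.8,2,0],[255,-0.7,-0.8,2,0]]' 80
```

```text
t: 12.18
tool_pos: [0.5391, -0.2659, 0.019]
tool_rot: [3.092, 0.553, 0.001]
contact_force: [-0.3, 0.6, 5.6]
opening: 0.0415
```

```bash
python3 -m creep '[[255,0,0,-3,0],[255,0,0,-9,0],[255,0,0,-18,0],[255,0,0,-30,0],[255,0,0,-45,0],[255,0,0,-65,0],[255,0,0,-85,0],[255,0,0,-100,0],[255,0,0,-100,0]]' 80; python3 - <<'E'
from h import *
a=save('side','s5')
cv2.imwrite('pics/c5.png',cv2.resize(a[90:230,320:440,::-1],(450,525),interpolation=2))
o=ctrl.get_obs();print(o['contact_force'],o['opening'],go((.538,.006,.12)))
E
```

```text
t: 12.93
tool_pos: [0.5412, -0.2673, 0.1238]
tool_rot: [3.087, 0.552, 0.01]
contact_force: [1.3, -0.3, -3.4]
opening: 0.0422
[-0.65137629 -0.59254951 -4.98003832] 0.04159336143111855 [  92.4 -256.6    0.6]
```

View pics/c5.png

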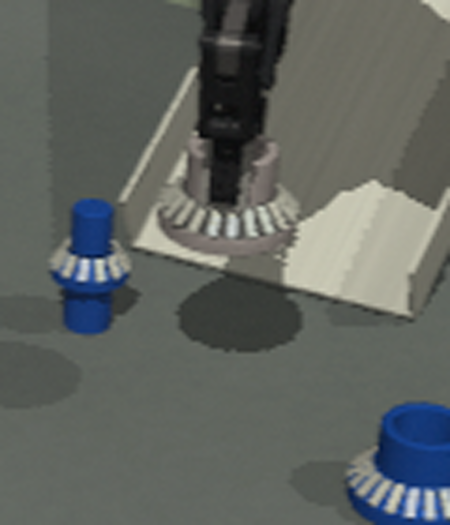

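The gear hangs level in the grip. I'll carry it to row_large.

```bash
python3 -m creep '[[255,4,-10,0,0],[255,14,-40,0,0],[255,28,-78,0,0],[255,42,-116,0,0],[255,56,-155,0,0],[255,70,-193,0,0],[255,82,-226,0,0],[255,90,-248,10,0],[255,92.4,-256,25,0],[255,92.4,-256.5,40,0],[255,92.4,-256.5,50,0],[255,92.4,-256.5,50,0]]' 80; python3 - <<'E'
from h import *
a=save('side','s6');b=save('top','t6')
cv2.imwrite('pics/c6.png',np.hstack([cv2.resize(a[200:310,190:360,::-1],(680,440),interpolation=2)]))
o=ctrl.get_obs();print(o['tool_pos'],go((.538,.006,.024)))
E
```

```text
t: 13.98
tool_pos: [0.5329, 0.0079, 0.0639]
tool_rot: [-3.09, -0.553, 0.013]
contact_force: [-1.3, 1.1, -4.8]
opening: 0.0416
[0.53553336 0.0069927  0.06717777] [ 2.1  1.8 43.2]
```

View pics/c6.png

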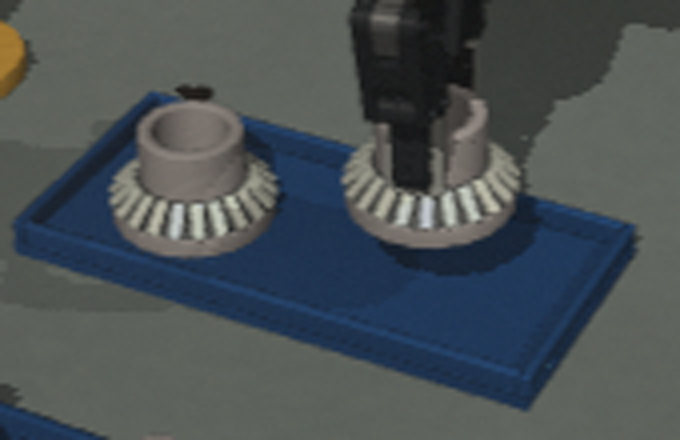

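The gear hangs level over the free half of the right tray, clear of its walls and of the other gear. I'll lower it until it touches.

```bash
python3 -m creep '[[255,0,0,8,0],[255,0,0,18,0],[255,0,0,28,0],[255,0,0,35,0],[255,0,0,37,0],[255,0,0,37,0]]' 80; python3 -m creep '[[255,0,0,0.7,0],[255,0,0,1.4,0],[255,0,0,2,0],[255,0,0,2,0],[255,0,0,2,0]]' 80
```

```text
t: 14.58
tool_pos: [0.5355, 0.007, 0.0299]
tool_rot: [-3.092, -0.552, 0.004]
contact_force: [-0.2, 0.4, -4.0]
opening: 0.0417
t: 15.0
tool_pos: [0.5367, 0.007, 0.0296]
tool_rot: [3.092, 0.553, 0.001]
contact_force: [0.2, 1.0, -4.5]
opening: 0.0413
```

```bash
python3 -m creep '[[255,0,0,1,0],[255,0,0,2,0],[255,0,0,3,0],[255,0,0,3,0],[255,0,0,3,0]]' 80; python3 -m creep '[[255,0,0,0.7,0],[255,0,0,1.5,0],[255,0,0,1.5,0],[255,0,0,1.5,0]]' 80
```

```text
t: 15.42
tool_pos: [0.5364, 0.007, 0.0261]
tool_rot: [-3.092, -0.553, 0.0]
contact_force: [0.1, 0.7, -4.3]
opening: 0.0416
t: 15.75
tool_pos: [0.5365, 0.007, 0.0247]
tool_rot: [-3.092, -0.553, 0.0]
contact_force: [-0.4, 0.2, -4.4]
opening: 0.0418
```

```bash
python3 -m creep '[[255,0,0,0.5,0],[255,0,0,1,0],[255,0,0,1,0],[255,0,0,1,0]]' 80; python3 -m creep '[[255,0,0,0.5,0],[255,0,0,1,0],[255,0,0,1,0],[255,0,0,1,0]]' 80
```

```text
t: 16.08
tool_pos: [0.5367, 0.0069, 0.0241]
tool_rot: [3.092, 0.553, 0.0]
contact_force: [-1.2, -0.6, -2.4]
opening: 0.0412
t: 16.42
tool_pos: [0.5368, 0.0069, 0.024]
tool_rot: [3.093, 0.553, -0.0]
contact_force: [-4.2, 0.2, 4.6]
opening: 0.0417
```

```bash
python3 -m creep '[[125,0,0,-0.5,0],[115,0,0,-0.5,0],[100,0,0,-0.5,0],[80,0,0,-0.5,0],[60,0,0,-0.5,0],[40,0,0,-0.5,0],[40,0,0,-0.5,0],[40,0,0,-8,0],[40,0,0,-25,0],[40,0,0,-55,0],[40,0,0,-90,0],[40,0,0,-125,0]]' 80; python3 -m creep '[[40,-15,10,-20,0],[40,-30,40,-30,0],[40,-30,80,-30,0],[40,-30,120,-30,0],[40,-30,160,-30,0],[40,-30,180,-30,0],[40,-30,180,-30,0]]';python3 - <<'E'
from h import *
a=save('side','s7');b=save('top','t7')
cv2.imwrite('pics/c7.png',np.hstack([cv2.resize(a[200:420,100:360,::-1],(520,440)),cv2.resize(b[150:310,140:340,::-1],(280,440*280*160//(200*440)))[:440] if 0 else cv2.copyMakeBorder(cv2.resize(b[150:310,140:340,::-1],(280,224)),0,216,0,0,0)]))
E
```

```text
t: 17.42
tool_pos: [0.5358, 0.007, 0.149]
tool_rot: [-3.092, -0.553, 0.002]
contact_force: [0.8, -0.6, 0.0]
opening: 0.0722
t: 18.0
tool_pos: [0.5716, -0.1763, 0.1786]
tool_rot: [3.092, 0.546, 0.001]
contact_force: [-0.6, -0.1, -1.0]
opening: 0.0719
```

View pics/c7.png

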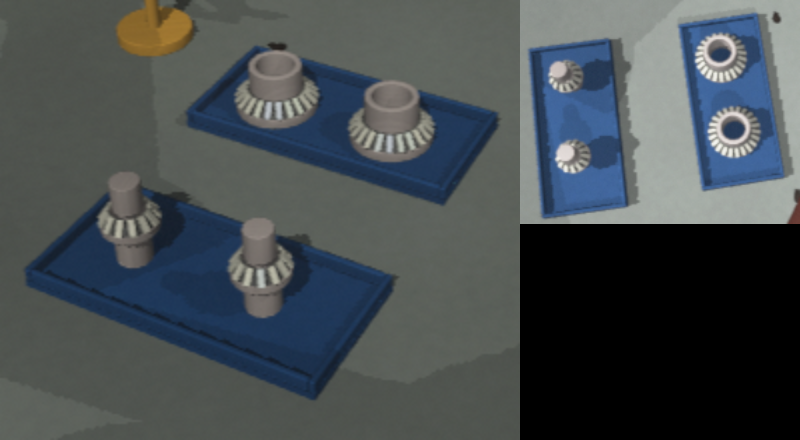

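Both parts stand or lie properly in their trays, and the arm is clear of everything. I'm handing in the job.

```bash
python3 -c "
from station import ctrl
print(ctrl.finish_job())"
```

```text
the job is handed in; nothing more can be done
None
```

I lifted the pinion out of the gear's bore and stood it upright on its shank in the left tray, which already held a small pinion. Then I laid the big gear flat, teeth and boss up, in the right tray with the other big gear. I lowered each part until it touched the tray floor, at about 10 N or less, before letting go.

- **Final pictures:** both cameras show the pinion upright and the gear flat in the free halves of their trays, with the arm clear. In the pictures taken during the job, the blue look-alikes stood where they started.
- **Time:** the job took about 18 s of the 72 s allowed.
- **Disagreements:** for the gear, the side camera's position differed by 3–4 mm from the top camera's. I aimed close to the top camera's value. The fingers also read 1.5–2.5 mm narrower than the stated diameters on both grips, but both held firmly. No check failed.

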